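Lock the label printer's head and hold its recessed calibration button

ROBOT

A 6-joint arm with a two-finger parallel gripper is mounted at the origin on the work surface. World frame = base frame: x ahead of the robot, y to its left, z up, the work surface at z = 0. Lengths are in m, angles in rad, forces in N, time in s.
With the tool pointing down it reaches from about 0.325 to 0.9 m from the base axis. Payload 6.1 kg.
Tool frame: the origin (TCP) lies between the finger pads; the fingertips stand 14 mm ahead of it and the grasp point (between the pads) lies 5 mm behind it; x points along the fingers, y is the direction in which the jaws open and shut, and the axes are right-handed (so a half turn about x gives the same grasp; the last joint's range is limited). The gripper opens to 87 mm and grips with 3 to 60 N. Pads are 19 mm wide; open, the fingers measure 117 mm over their backs; the gripper's body (75 mm by 190 mm) begins 51 mm behind the grasp point.
Start: joints at [-1.444, 0.22, 1.526, -0, 1.395, -0.126], TCP at [0.156, -0.605, 0.237] pointing down, gripper open.
Joint ranges: [-2.98, 2.98], [-0.91, 2.08], [0.09, 2.57], [-1.24, 4.39], [0.2, 2.65], [-2.68, 2.68]. Speed limits (rad/s): [2.57, 2.57, 3.01, 3.14, 3.14, 3.14].

INTERFACE

Orientations are given as a rotation vector (axis times angle).
In Python, from rig import manip, vision, models gives the robot as it stands.
- The arm moves only by the shell command python3 -m pendant 'ROWS' [FORCE]. ROWS is text: rows parted by semicolons, each of 5 numbers parted by spaces: the closure, from 0 (fully open) to 1 (shut), then the shift along the world's x, y, z in mm, then the turn about the world's z in degrees. In form: gripper x y z yaw; .... A call has 1 to 20 rows; each row is the pose to reach, as a shift and turn from the pose measured when the call began; what a row does not reach only later rows make up. A row lasts 1/12 s, in which the tool goes at most 41.7 mm and 7.16 degrees, less where a joint would pass 70% of its speed; a pose out of reach is approached as far as the arm can. A call with a gripper value outside its range is refused whole. The fingers move at their own pace and stop on an object; FORCE is the grip in N (left out, the last holds). Time passes only in rows, so rows that repeat a pose let the fingers close. It gives the time, the measured TCP pose, the force and the opening at its end, in the units of the state.
- manip.get_obs(): the state, without advancing time (a new reading comes with each control period).
- vision.camera(name): name is "side" or "top"; returns a dict with "frame" (400x640x3 uint8, blue, green, red), "fx", "fy", "cx", "cy" (pixels), "R" (3x3) and "t" (3): a world point X has camera coordinates R X + t. Camera axes: x right, y down, z forward; pixel columns grow to the right and rows downward; lengths in m; the calibration is good to about 2 mm. A picture is of the moment at which its call begins. There is no depth.
- manip.finish_job(): hands the job in, once; it reports no verdict.
Trained networks look in a picture, given as the dict that the camera call returned (one of the last four; its "shot" number tells which), for a name from the list of things; names that differ only in an ending like _2 or _b are one class to them, and where a whole thing is asked for, a point or a joint stands for the part that bears it (a point fixed in the world has none). Each returns a list of dicts, best first, with "confidence" (0 to 1); they miss things now and then, are a little off and sometimes report something else, mostly with a low value. They report only what shows in the picture. A call takes as long as a camera call.
- models.search_frame(thing, picture): "at" ([row, column] in pixels, amid what is visible of it).
The state is a dict: "time_s": time; "q": joint angles; "dq": joint speeds; "effort": joint torques, N m; "eef_pos": TCP position; "tcp_rot": TCP orientation; "wrist_force": force on the tool from outside, world axes, zero at the start; "torque": the same for the moment, N m; "grip_width": finger opening in m.
Only numpy, scipy, OpenCV 4.12 (cv2) and the standard library are available. Lean on these libraries where they do the work, as an engineer would, in place of code of your own. Each camera call takes 0.05 s, during which the arm holds its last target. There are 200 camera calls.

TASK

A fresh roll of gift labels has been threaded into the printer. Lock the print head by swinging its raised green lever fully down; with the stylus pen from the desk stand, and only once the head is locked, reach through the round hole in the control panel and press the recessed orange calibration button fully down. Finish while still holding the button down with the pen in the gripper; press gently so as not to crush the little switch, and leave the spool, gift box and jar where they stand.

Things in the scene. Friction and masses are not known exactly. Their poses are not given: they have to be found in the camera images.
- printer: Label printer, fixed: 270 (its x) x 190 (y) x 130 mm high; origin at the centre of its underside, front (label exit) to its -x. +y side: light grey housing 75 mm wide, flat top 130 mm up, with the dark control panel on its front end. -y side: open mechanism, dark print head in front (up to 100 mm high, 110 with the lever up), paper roll behind (125 mm high).
- head_lever (a joint): Angle of the green print-head lever, rad: 0 = flat, pointing to the front, fully down on a solid stop (locked); starts raised 0.55 to 0.95; limit 1.05. It turns about a level shaft along the printer's y at lever_pivot and stays where left; friction about 0.14 N m (2 to 3 N at the pad). Follow its arc: a push straight down on the tip of a steeply raised lever jams.
- lever_pivot (a point): Centre of the lever's fixed shaft, 105 mm above the table. The lever reaches 86 mm from it to the printer's front (-x), 14 mm wide, ending in a thumb pad 26 x 26 mm; its flat top face is offset 7 mm from the shaft's centre, so 112 mm above the table when down. Beside its middle are 50 mm free to the housing wall (+y) and 45 mm to an aluminium cheek 115 mm high (-y).
- lever_pad (a point): Centre of the upper face of the lever's thumb pad, 73 mm from the shaft; moves with the lever; x points along the lever to the shaft, z out of its top face.
- aperture (a point): Centre of the mouth of the round hole in the control panel, level with the panel's flat top, 130 mm above the table; axes as the printer's. The hole goes straight down, 12 mm in diameter with a 2.5 mm chamfer at its mouth; the orange button's face fills it 9 mm below. A thin white ring 23 mm wide is printed round it. Nothing stands proud of the panel.
- cal_button (a joint): Travel of the recessed button, m: 0 = up, 0.004 = fully down on its stop. Spring: about 1.4 N to start, 4.2 N fully down.
- pen_center (a point): Middle of the white stylus pen: straight round rod 130 mm long, 12 mm thick, 18 to 31 g, standing upright, tip down, in its black stand; z points up to its blunt top. The barrel is 12 mm from the top to 34 mm above the tip, then tapers to a steel nib 5.4 mm thick, 20 mm long. Grip it between the middle and the top; about 95 mm above the tip suits.
- pen_tip (a point): Flat end of the pen's nib, 65 mm below its middle; 8 mm above the table while in the stand.
- pen_stand: Black desk stand, fixed: round foot 72 mm in diameter, 8 mm thick, with an upright tube 21 to 27 mm in diameter, its open top 60 mm above the table. The pen lifts straight out. Origin at the centre of the underside. It stands left or right of the printer.
- spool: Bystander: spool of gold ribbon standing on its flange, 72 mm in diameter, 50 mm high; origin at the centre of its underside. It stands on the other side of the printer from the pen stand.
- gift_box: Bystander: white and teal gift carton 74 x 74 mm, 88 mm high; origin at the centre of its underside.
- sweet_jar: Bystander: pink sweet jar with an orange cap, 72 mm in diameter, 85 mm high; origin at the centre of its underside.

How it is judged:
On the way, in this order (a step that is already met when the one before it is completed fails the run):
1. the head lever is fully down (value of joint head_lever below 0.07 rad), for 0.2 s.
2. the pen, held in the fingers, presses the button fully down through the hole (value of joint cal_button above 0.003 m and contact force between pen and cal_button above 2 N and contact force between the fingers and pen above 1 N and horizontal distance between pen_tip and aperture below 0.007 m and z of pen_tip in the frame of aperture below -0.009 m), for 0.2 s.
At the end, for the whole second after the job is handed in: Through the last second: lever within 0.09 rad of flat; button at least 3 of its 4 mm down under over 2 N from the pen, whose tip is in the hole (9 mm or deeper, within 7 mm of its axis); fingers grip the pen; spool, gift box and jar within 25 mm of their starts (all of step 2 and value of joint head_lever below 0.09 rad and not (distance of spool from where it was at the start of the episode above 0.025 m) and not (distance of gift_box from where it was at the start of the episode above 0.025 m) and not (distance of sweet_jar from where it was at the start of the episode above 0.025 m)); the arm keeps its last pose, push and grip.
It fails at once if the button is pressed while the head lever is still up (value of joint cal_button above 0.002 m and value of joint head_lever above 0.15 rad).
It fails at once if the button is pushed with more than 30 N (contact force between anything else and cal_button above 30 N).
It fails at once if the spool, the gift box or the jar is shifted by more than 25 mm (distance of any of spool, gift_box, sweet_jar from where it was at the start of the episode above 0.025 m).
It also fails if it takes over 59 s, if anything falls off the work surface, if the arm or the gripper's body presses on something with over 40 N, if the wrist force passes 120 N, or if a joint passes its speed limit or range.

## Working session

There is one attempt and no reset: what is moved stays moved. The work goes in short steps, Python scripts to look and compute and a shell command to move; the robot and the scene stay as the last step left them, time stands still between calls to the robot, and variables do not carry over. Pictures are saved under pics/ and viewed, about 8 in all and at most 12, crops included, and the job is handed in when it is done.

```bash
ls; mkdir -p pics; cat > h.py <<'E'
import numpy as np, cv2
from rig import manip, vision, models
def ray(p,rc):
    d=np.array([(rc[1]-p['cx'])/p['fx'],(rc[0]-p['cy'])/p['fy'],1.0]); R=np.array(p['R']);t=np.array(p['t'])
    return -R.T@t, R.T@d
def onz(p,rc,z):
    c,d=ray(p,rc); return c+d*(z-c[2])/d[2]
def proj(p,X):
    q=np.array(p['R'])@np.array(X)+np.array(p['t']); return np.array([p['cy']+p['fy']*q[1]/q[2],p['cx']+p['fx']*q[0]/q[2]])
def tri(a,ra,b,rb):
    A=np.zeros((3,3));y=np.zeros(3)
    for p,r in((a,ra),(b,rb)):
        c,d=ray(p,r);d/=np.linalg.norm(d);M=np.eye(3)-np.outer(d,d);A+=M;y+=M@c
    return np.linalg.solve(A,y)
E
python3 - <<'E'
from h import *
s=vision.camera('side');t=vision.camera('top')
cv2.imwrite('pics/s0.png',s['frame']);cv2.imwrite('pics/t0.png',t['frame'])
for n in ['printer','lever_pivot','lever_pad','aperture','pen_center','pen_tip','pen_stand','spool','gift_box','sweet_jar']:
    r=[models.search_frame(n,p)[:2] for p in(s,t)]
    print(n,[[(np.round(x['at']),round(x['confidence'],2)) for x in q] for q in r], np.round(tri(s,r[0][0]['at'],t,r[1][0]['at']),3) if r[0] and r[1] else '')
for p in(s,t): print(np.round(-np.array(p['R']).T@p['t'],3),p['fx'],np.round(p['R'],2).tolist())
print(manip.get_obs())
E
```

```text
pics
printer [[(array([211., 322.]), 0.91), (array([276., 286.]), 0.21)], [(array([158., 190.]), 0.64), (array([188., 333.]), 0.59)]] [ 0.75   0.48  -0.333]
lever_pivot [[(array([210., 325.]), 0.66), (array([167., 258.]), 0.58)], [(array([189., 334.]), 0.82)]] [ 0.582 -0.035  0.063]
lever_pad [[(array([207., 317.]), 0.44)], [(array([206., 356.]), 0.56)]] [ 0.536 -0.089  0.117]
aperture [[(array([210., 323.]), 0.95)], [(array([188., 335.]), 0.73)]] [ 0.581 -0.035  0.065]
pen_center [[(array([275., 288.]), 0.64)], [(array([236., 432.]), 0.64), (array([189., 331.]), 0.4)]] [ 0.445 -0.275  0.108]
pen_tip [[(array([278., 287.]), 0.53)], [(array([238., 430.]), 0.38)]] [ 0.442 -0.274  0.098]
pen_stand [[(array([308., 291.]), 0.62)], [(array([243., 420.]), 0.6)]] [ 0.442 -0.268  0.002]
spool [[(array([168., 260.]), 0.9)], [(array([239., 215.]), 0.68), (array([190., 331.]), 0.45)]] [0.455 0.293 0.022]
gift_box [[(array([142., 319.]), 0.91), (array([276., 287.]), 0.59)], [(array([162., 187.]), 0.95), (array([186., 334.]), 0.49)]] [0.668 0.366 0.054]
sweet_jar [[(array([312., 419.]), 0.68)], [(
[... 232 characters left out ...]
 0.02, -0.19], [0.19, 0.01, -0.98]]
{'time_s': 1.1, 'q': array([-1.44408017e+00,  2.20402891e-01,  1.52650566e+00, -2.11572210e-05,
        1.39467602e+00, -1.26109635e-01]), 'dq': array([ 6.33123124e-04,  2.50228126e-04,  4.64157501e-04,  8.52638763e-04,
       -4.26406413e-04, -8.31858194e-05]), 'effort': array([ 1.36590766e-04, -4.94568765e+01, -3.87718356e+01,  7.01774005e-02,
        4.66891006e-02, -1.64172206e-05]), 'eef_pos': array([ 0.15632143, -0.60513179,  0.23653285]), 'tcp_rot': array([ 2.08676037,  0.26520583, -2.08680418]), 'wrist_force': array([-0.31661754,  0.16993009,  0.27414619]), 'torque': array([-0.01063273,  0.0180675 , -0.02270222]), 'grip_width': 0.08712309283220462}
```

```bash
python3 - <<'E'
import cv2
a=cv2.imread('pics/s0.png')[60:360,200:480];b=cv2.imread('pics/t0.png')[110:290,190:480]
cv2.imwrite('pics/sc.png',cv2.resize(a,None,fx=2,fy=2,interpolation=2));cv2.imwrite('pics/tc.png',cv2.resize(b,None,fx=2.7,fy=2.7,interpolation=2))
E
```

```text
(no output)
```

View pics/sc.png

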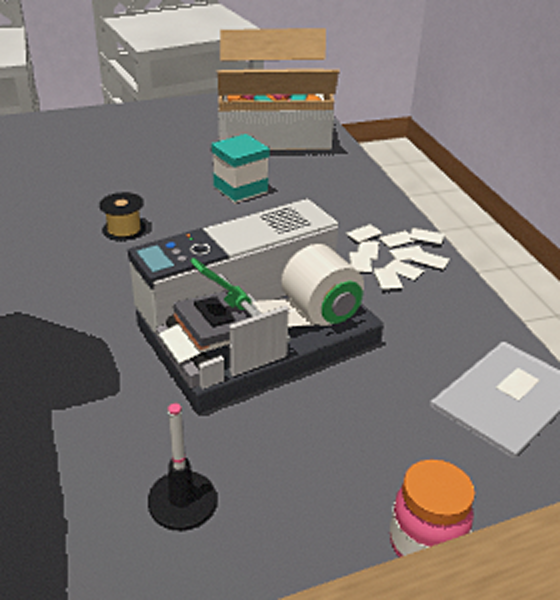

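View pics/tc.png

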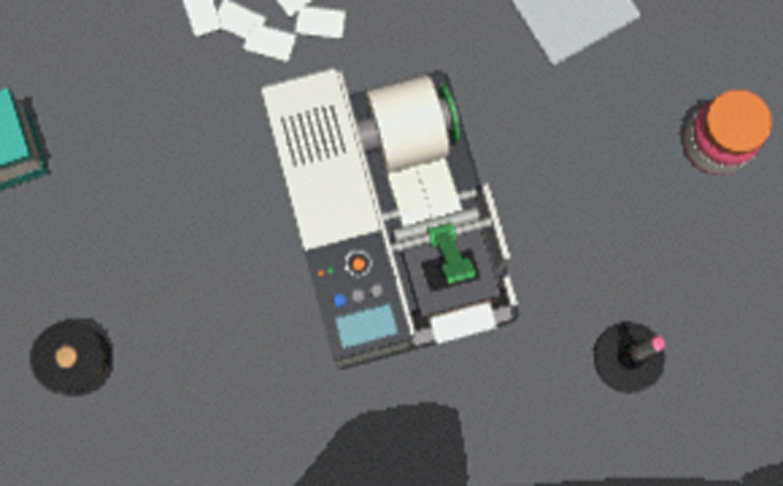

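The side crop shows the green lever raised at crop (197,263) and the pen top at (175,408). In the top crop the hole is at (358,264), the lever pad at (460,270), the pivot at (440,232) and the pen top at (658,344).

```bash
python3 - <<'E'
from h import *
from scipy.spatial.transform import Rotation as Ro
s=vision.camera('side');t=vision.camera('top')
def S(x,y): return (60+(y+.5)/2-.5,200+(x+.5)/2-.5)
def T(x,y): return (110+(y+.5)/2.7-.5,190+(x+.5)/2.7-.5)
def blob(p,lo,hi,c,r=9):
    h=cv2.cvtColor(p['frame'],cv2.COLOR_BGR2HSV); m=cv2.inRange(h,lo,hi); k=np.zeros_like(m); cv2.circle(k,(int(c[1]),int(c[0])),r,255,-1); m&=k
    ys,xs=np.nonzero(m); return (ys.mean(),xs.mean()),len(ys)
ot=blob(t,(5,110,100),(25,255,255),T(358,264));print('orange',ot,onz(t,ot[0],.121))
print('ring side', onz(s,S(201,249),.130))
c={k:onz(t,T(*v),.13) for k,v in dict(bl=(263,90),br=(340,70),fl=(337,362),fr=(410,335)).items()}
for k,v in c.items(): print(k,np.round(v,4))
pt=blob(t,(150,60,100),(179,255,255),T(658,344));ps=blob(s,(150,60,100),(179,255,255),S(175,408))
print('pen',pt,ps,tri(s,ps[0],t,pt[0]),onz(t,pt[0],.138),onz(s,ps[0],.138))
print('stand',onz(t,T(629,357),.008),onz(s,S(183,500),.008))
for p,n in((t,T(450,255)),(s,S(220,280))):
    print('green',blob(p,(45,90,50),(75,255,255),n,16))
print('pad',tri(s,S(197,263),t,T(460,270)),'piv',tri(s,S(238,297),t,T(441,232)))
print(Ro.from_rotvec(manip.get_obs()['tcp_rot']).as_matrix().round(3))
cv2.imwrite('pics/z.png',np.hstack([cv2.resize(s['frame'][170:230,275:335],(390,390),interpolation=2),cv2.resize(t['frame'][180:240,315:375],(390,390),interpolation=2)]))
E
```

```text
orange ((np.float64(207.25), np.float64(322.25)), 20) [ 0.52356379 -0.00182486  0.121     ]
ring side [ 0.52648243 -0.00230265  0.13      ]
bl [0.6919 0.0856 0.13  ]
br [0.7101 0.0117 0.13  ]
fl [0.4312 0.0188 0.13  ]
fr [ 0.4545 -0.0484  0.13  ]
pen ((np.float64(236.8148148148148), np.float64(433.4074074074074)), 27) ((np.float64(263.8787878787879), np.float64(286.93939393939394)), 33) [ 0.44296291 -0.27315652  0.13653416] [ 0.44145231 -0.27276617  0.138     ] [ 0.44415924 -0.27448753  0.138     ]
stand [ 0.44101919 -0.27256969  0.008     ] [ 0.44480941 -0.27739374  0.008     ]
green ((np.float64(204.0904255319149), np.float64(356.77659574468083)), 188)
green ((np.float64(202.0794701986755), np.float64(310.9668874172185)), 151)
pad [ 0.50566558 -0.09322165  0.17217538] piv [ 0.55437117 -0.08115643  0.10648256]
[[ 0.     0.25  -0.968]
 [ 0.    -0.968 -0.25 ]
 [-1.    -0.    -0.   ]]
```

View pics/z.png

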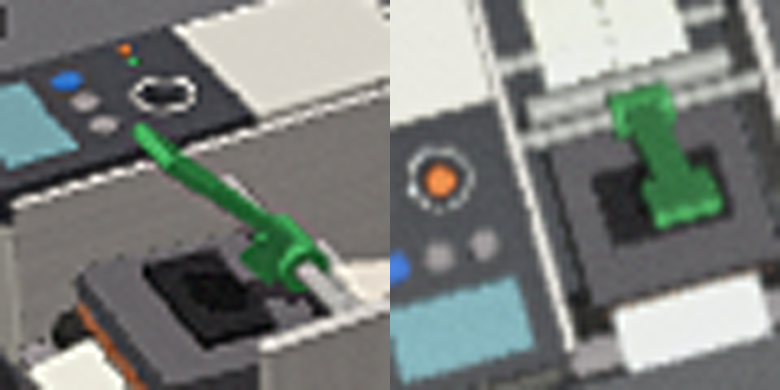

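```bash
python3 -m pendant '1 38 52 20 0;1 76 104 20 0;1 114 156 20 0;1 150 207 20 0;1 190 260 20 0;1 227 311 20 0;1 265 363 20 0;1 300 410 20 0;1 340 466 20 0;1 378 518 20 0;1 378 518 20 0;1 378 518 20 0;1 378 518 20 0;1 378 518 20 0;1 378 518 20 0;1 378 518 20 0;1 378 518 20 0;1 378 518 20 0' 20; python3 - <<'E'
from h import *
o=manip.get_obs();print(o['eef_pos'],o['wrist_force'])
E
```

```text
time_s: 2.7
eef_pos: [0.5345, -0.0862, 0.2564]
tcp_rot: [2.085, 0.268, -2.086]
wrist_force: [-0.6, -0.7, 0.8]
grip_width: 0.0008
[ 0.53452863 -0.08622095  0.25637228] [-0.55197491 -0.66684102  0.7773916 ]
```

```bash
python3 -m pendant '1 -3 -1 -35 0;1 -3 -1 -70 0;1 -3 -1 -72 0;1 -9 -3 -76 0;1 -15 -4 -80 0;1 -20 -5 -85 0;1 -25 -7 -90 0;1 -29 -8 -96 0;1 -33 -9 -102 0;1 -36 -10 -109 0;1 -39 -10 -116 0;1 -41 -10 -123 0;1 -42 -11 -128 0;1 -42 -11 -131 0;1 -42 -11 -132 0;1 -42 -11 -132 0;1 -42 -11 -132 0'; python3 - <<'E'
from h import *
s=vision.camera('side');t=vision.camera('top')
cv2.imwrite('pics/z2.png',np.hstack([cv2.resize(s['frame'][140:240,265:365],(390,390),interpolation=2),cv2.resize(t['frame'][160:260,285:385],(390,390),interpolation=2)]))
E
```

```text
time_s: 4.12
eef_pos: [0.4919, -0.0971, 0.1255]
tcp_rot: [2.082, 0.269, -2.088]
wrist_force: [-7.7, 0.5, 15.9]
grip_width: 0.0006
```

View pics/z2.png

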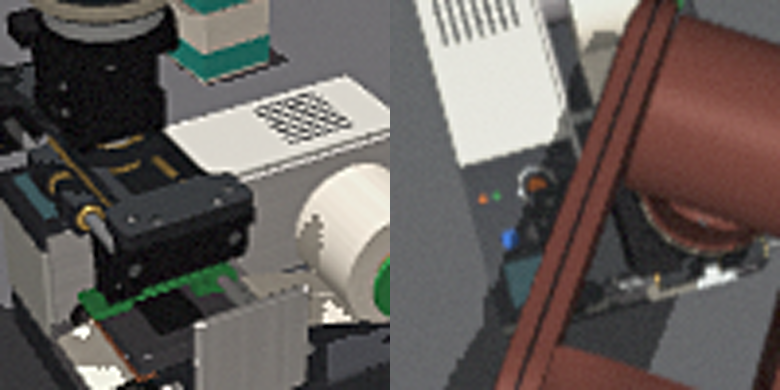

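The lever lies flat under the fingertips (tip height 111.5 mm, 16 N). Next, over to the pen.

```bash
python3 -m pendant '1 0 0 40 0;1 0 0 80 0;0 -10 -20 120 0;0 -20 -60 120 0;0 -30 -100 120 0;0 -40 -140 120 0;0 -49 -176 120 0;0 -49 -176 120 0;0 -49 -176 120 0;0 -49 -176 120 0;0 -49 -176 120 0;0 -49 -176 120 0'; python3 - <<'E'
from h import *
o=manip.get_obs();print(o['eef_pos'],o['wrist_force'])
s=vision.camera('side');t=vision.camera('top')
cv2.imwrite('pics/z3.png',np.hstack([cv2.resize(s['frame'][160:280,240:360],(390,390),interpolation=2),cv2.resize(t['frame'][160:260,310:410],(390,390),interpolation=2)]))
E
```

```text
time_s: 5.22
eef_pos: [0.4434, -0.2716, 0.2452]
tcp_rot: [2.081, 0.271, -2.087]
wrist_force: [-0.5, 0.7, 0.6]
grip_width: 0.059
[ 0.44336598 -0.2716369   0.24521046] [-0.45170394  0.68130347  0.63948367]
```

View pics/z3.png

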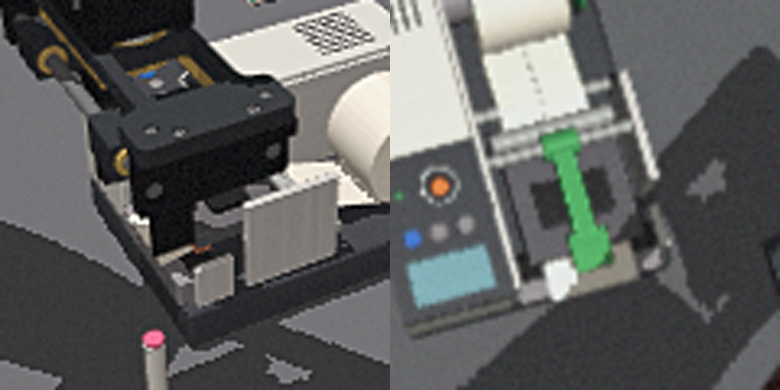

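Lever is flat (top view), and the pen stands directly below the jaws.

```bash
python3 -m pendant '0 0 -2 0 0;0 0 -2 0 0;0 0 -2 0 0;0 0 -2 -30 0;0 0 -2 -60 0;0 0 -2 -90 0;0 0 -2 -120 0;0 0 -2 -147 0;0 0 -2 -147 0;0 0 -2 -147 0;1 0 -2 -147 0;1 0 -2 -147 0;1 0 -2 -147 0;1 0 -2 -147 0;1 0 -2 -147 0;1 0 -2 -147 0;1 0 -2 -147 0;1 0 -2 -147 0;1 0 -2 -147 0;1 0 -2 -147 0' 40
```

```text
time_s: 6.98
eef_pos: [0.4434, -0.2738, 0.0984]
tcp_rot: [2.081, 0.271, -2.087]
wrist_force: [0.1, -0.7, -0.2]
grip_width: 0.0285
```

```bash
python3 -m pendant '1 0 0 0 0;1 0 0 0 0;1 0 0 0 0;1 0 0 0 0;1 0 0 0 0;1 0 0 0 0;1 0 0 0 0' ; python3 -m pendant '1 0 0 15 0;1 0 0 30 0;1 0 0 60 0;1 0 0 95 0;1 0 0 130 0;1 0 0 160 0;1 0 0 160 0;1 0 0 160 0'; python3 - <<'E'
from h import *
o=manip.get_obs();print(o['eef_pos'],o['wrist_force'])
s=vision.camera('side');t=vision.camera('top')
cv2.imwrite('pics/s4.png',s['frame'])
P=o['eef_pos'];print(proj(s,P),proj(s,P+[0,0,.005-.095]),proj(t,P+[0,0,-.09]))
r,c=proj(s,P-[0,0,.06]).astype(int)
cv2.imwrite('pics/z4.png',cv2.resize(s['frame'][r-50:r+50,c-50:c+50],(600,600),interpolation=2));print(r-50,c-50)
E
```

```text
time_s: 7.57
eef_pos: [0.4433, -0.2737, 0.0983]
tcp_rot: [2.081, 0.271, -2.087]
wrist_force: [-0.3, 1.7, -0.0]
grip_width: 0.0111
time_s: 8.23
eef_pos: [0.4444, -0.2747, 0.2609]
tcp_rot: [2.083, 0.267, -2.082]
wrist_force: [-0.4, -0.3, -0.0]
grip_width: 0.0116
[ 0.4443787  -0.2747006   0.26088265] [-0.35107133 -0.260172   -0.02912655]
[211.25310091 282.6955008 ] [250.96488885 285.99741596] [234.13640513 437.24867392]
188 234
```

View pics/z4.png

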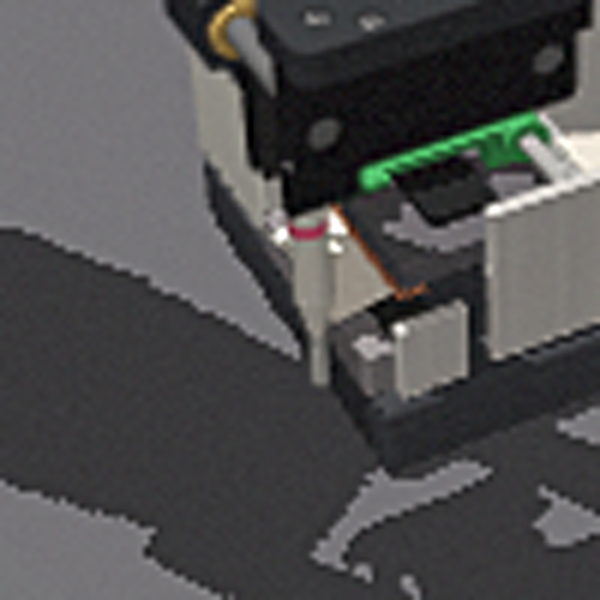

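Pen is held upright: the tip in the crop at (320,385), i.e. pixel (287,251.8) vs predicted (286,251). Next, over the hole.

```bash
python3 -m pendant '1 8 27 0 0;1 17 55 0 0;1 25 82 0 0;1 33 110 0 0;1 41 137 0 0;1 49 165 0 0;1 57 192 0 0;1 65 220 0 0;1 73 247 0 0;1 78 262 0 0;1 81 273 0 0;1 81 273 0 0;1 81 273 0 0;1 81 273 -10 0;1 81 273 -20 0;1 81 273 -27 0;1 81 273 -27 0;1 81 273 -27 0'; cat > look.py <<'E'
from h import *
import sys
o=manip.get_obs();print(o['eef_pos'],o['wrist_force'])
s=vision.camera('side');t=vision.camera('top')
P=o['eef_pos'];print('tip side',proj(s,P+[0,0,-.09]),'ap',proj(s,[.525,-.002,.13]))
cv2.imwrite(sys.argv[1],np.hstack([cv2.resize(s['frame'][155:205,275:325],(400,400),interpolation=2),cv2.resize(t['frame'][170:240,285:355],(400,400),interpolation=2)]))
E
python3 look.py pics/z5.png
```

```text
time_s: 9.83
eef_pos: [0.5231, -0.0009, 0.2291]
tcp_rot: [2.079, 0.272, -2.092]
wrist_force: [-0.4, -0.5, -0.3]
grip_width: 0.0111
[ 0.52311148 -0.00087824  0.22911137] [-0.36443422 -0.49669265 -0.3288115 ]
tip side [181.07476724 298.67144447] ap [184.27032592 299.64693593]
```

View pics/z5.png

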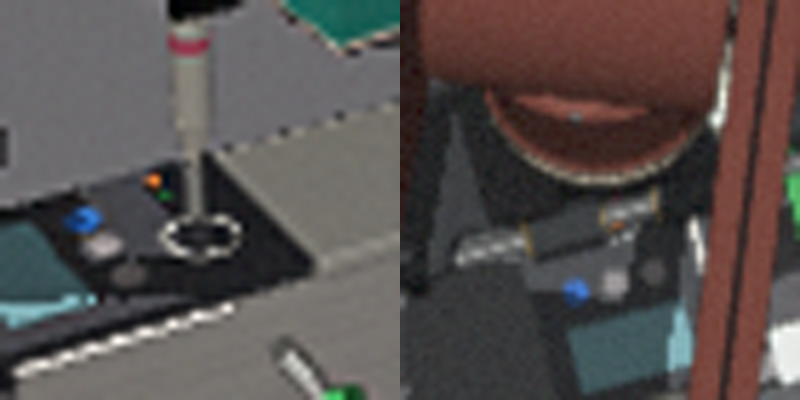

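Side view: the tip (194,213) is 0.9 px left of the ring centre (201,237), which agrees with the prediction, so the correction is +2, −1 mm. Now lowering into the hole.

```bash
python3 -m pendant '1 2 -1 0 0;1 2 -1 0 0;1 2 -1 0 0;1 2 -1 0 0'; python3 -m pendant '1 0 0 -3 0;1 0 0 -6 0;1 0 0 -9 0;1 0 0 -12 0;1 0 0 -14 0;1 0 0 -14 0;1 0 0 -14 0';python3 look.py pics/z6.png
```

```text
time_s: 10.27
eef_pos: [0.5261, -0.0017, 0.2307]
tcp_rot: [2.082, 0.272, -2.088]
wrist_force: [-0.5, -0.1, -1.5]
grip_width: 0.0108
time_s: 10.85
eef_pos: [0.526, -0.0017, 0.2164]
tcp_rot: [2.081, 0.272, -2.089]
wrist_force: [-0.7, -0.9, -1.6]
grip_width: 0.0112
[ 0.52598172 -0.00173881  0.21642495] [-0.74728097 -0.87532735 -1.56176014]
tip side [185.35415047 300.06321237] ap [184.27032592 299.64693593]
```

View pics/z6.png

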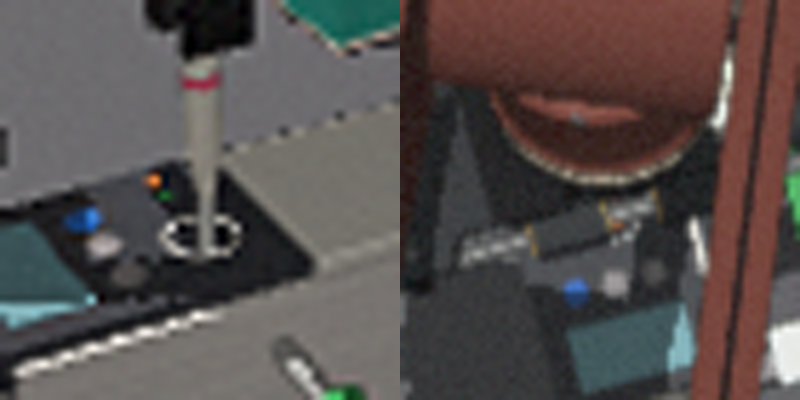

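Nib is in the ring at (205,253), within the hole's width. Continuing down in small steps with force checks.

```bash
python3 -m pendant '1 0 0 -2 0;1 0 0 -3 0;1 0 0 -3 0;1 0 0 -3 0'; python3 -m pendant '1 0 0 -1 0;1 0 0 -2 0;1 0 0 -2 0;1 0 0 -2 0'; python3 -m pendant '1 0 0 -1 0;1 0 0 -2 0;1 0 0 -2 0;1 0 0 -2 0'
```

```text
time_s: 11.28
eef_pos: [0.5261, -0.0018, 0.2137]
tcp_rot: [2.082, 0.272, -2.088]
wrist_force: [-0.1, -0.6, -0.6]
grip_width: 0.0111
time_s: 11.62
eef_pos: [0.526, -0.0018, 0.2116]
tcp_rot: [2.081, 0.272, -2.089]
wrist_force: [0.3, 0.2, -0.8]
grip_width: 0.0115
time_s: 11.95
eef_pos: [0.5262, -0.0018, 0.2099]
tcp_rot: [2.082, 0.272, -2.088]
wrist_force: [-0.7, 0.5, 2.5]
grip_width: 0.0114
```

Contact at the expected button height, with no side force. Pressing on.

```bash
python3 -m pendant '1 0 0 -1 0;1 0 0 -2 0;1 0 0 -2 0;1 0 0 -2 0'; python3 -m pendant '1 0 0 -1 0;1 0 0 -1 0;1 0 0 -1 0;1 0 0 -1 0';  python3 -m pendant '1 0 0 -0.5 0;1 0 0 -0.5 0;1 0 0 -0.5 0;1 0 0 -0.5 0'
```

```text
time_s: 12.28
eef_pos: [0.5263, -0.0018, 0.2081]
tcp_rot: [2.082, 0.272, -2.088]
wrist_force: [-1.2, -0.3, 3.6]
grip_width: 0.0113
time_s: 12.62
eef_pos: [0.5264, -0.0018, 0.2071]
tcp_rot: [2.082, 0.272, -2.087]
wrist_force: [-1.5, 0.1, 3.8]
grip_width: 0.0108
time_s: 12.95
eef_pos: [0.5264, -0.0018, 0.2071]
tcp_rot: [2.082, 0.271, -2.087]
wrist_force: [-1.3, 0.3, 6.8]
grip_width: 0.0113
```

```bash
python3 -m pendant '1 0 0 -0.8 0;1 0 0 -0.8 0;1 0 0 -0.8 0;1 0 0 -0.8 0;1 0 0 -0.8 0;1 0 0 -0.8 0';python3 look.py pics/z7.png
```

```text
time_s: 13.45
eef_pos: [0.5266, -0.0018, 0.207]
tcp_rot: [2.083, 0.271, -2.087]
wrist_force: [-1.8, -0.2, 8.8]
grip_width: 0.0108
[ 0.52655755 -0.00181115  0.206989  ] [-1.78472956 -0.23083042  8.75602221]
tip side [188.46207603 300.43503436] ap [184.27032592 299.64693593]
```

View pics/z7.png

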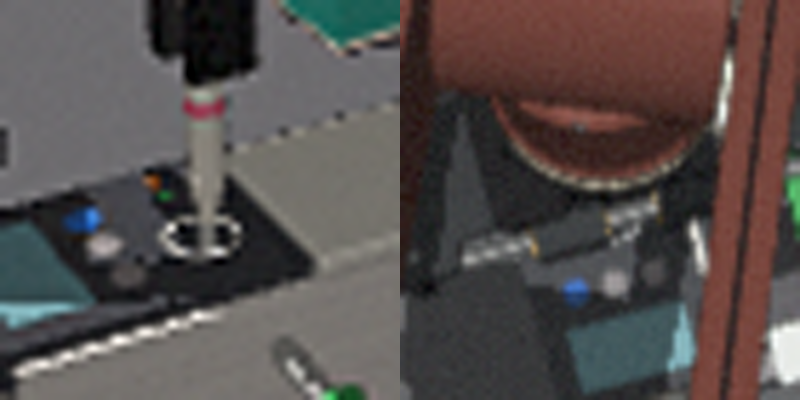

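The nib ends at the hole's front rim, so it is inside. The pink band moved 24 px against 25 predicted, so the pen hasn't slipped, and the force is rising against a solid stop. Handing in.

```bash
python3 - <<'E'
from h import *
print(manip.finish_job());o=manip.get_obs();print(o['eef_pos'],o['wrist_force'],o['grip_width'])
E
```

```text
the job is handed in; nothing more can be done
None
the job is handed in; nothing more can be done
```

I locked the print head, then used the pen to press the calibration button down to its stop, and handed the job in at about 13.5 s of the 59 s. The pen was still gripped and pressing; no verdict was reported.

- **Lever:** I swung it down along its arc with closed fingers. The fingertips ended 111.5 mm above the table under 16 N, and the top camera then showed the lever flat.
- **Button:** The pen met the button at the expected height. The force rose to about 3.8 N over the travel, then to 8.8 N with almost no further movement. That means it is on its stop, well under the 30 N limit.
- **Pen:** The last picture showed the nib inside the ring, cut off by the hole's front rim. The pen had not slipped: its pink band moved 24 px against 25 predicted. The fingers were 10.8 mm open, a little under the 12 mm barrel.
- **Bystanders:** No move came near the spool, gift box or jar, but I did not measure their positions again at the end.
- **Small disagreements:**
  - The two cameras differed by about 3 mm in x, so I used the mean.
  - There was a side force of about 1.8 N at the end.
  - One mid-way picture hinted the tip was 1–3 mm off in y or z; the contact height did not bear out a height error.

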